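Seat the square-bored wheel on the clock arbor and hold it down for its pin

ROBOT

A 6-joint arm with a two-finger parallel gripper is mounted at the origin on the work surface. World frame = base frame: x ahead of the robot, y to its left, z up, the work surface at z = 0. Lengths are in m, angles in rad, forces in N, time in s.
With the tool pointing down it reaches from about 0.35 to 0.975 m from the base axis. Payload 7.1 kg.
Tool frame: the origin (TCP) lies midway between the tips of the shut fingers; the grasp point (between the pads) lies 19 mm behind it; z points along the fingers, y is the line along which they close (so a half turn about z gives the same grasp; the last joint's range is limited). The gripper opens to 88 mm and grips with 3 to 60 N. Pads are 20 mm wide; open, the fingers measure 115 mm over their backs; the gripper's body (75 mm by 178 mm) begins 61 mm behind the grasp point.
Start: joints at [-1.256, 0.423, 1.63, -0, 1.089, -0.019], TCP at [0.205, -0.59, 0.223] pointing down, gripper open.
Joint ranges: [-3, 3], [-0.9, 2.11], [0.09, 2.58], [-1.31, 4.45], [0.11, 2.69], [-2.54, 2.54]. Speed limits (rad/s): [2.39, 2.39, 3.01, 3.14, 3.14, 3.14].

INTERFACE

Orientations are given as a unit quaternion [w, x, y, z].
In Python, from station import move_pose, movel, movej, command_gripper, wait, inverse_kinematics, read_camera, camera_info, MotionError, job_done, get_time, get_joint_pos, get_qvel, get_effort, get_tcp_pos, get_ee_rot, get_ft_force, get_ft_torque, get_grip_width, get_finger_force gives the robot as it stands. Calls block until the motion is done:
- move_pose(position, orientation): joint-space move of the TCP to a pose.
- movel(position, frame=None, v=0.15, until_force=None): straight line of the TCP; frame=None keeps the orientation; v is the mean speed in m/s. With until_force (N) it stops when the force on the tool has changed by that much, and returns True; else False.
- movej(angles): joint-space move.
- command_gripper(opening): opening from 0.0 (shut) to 1.0 (fully open); the grip force is fixed at half the most; returns when the fingers have stopped.
- wait(seconds).
- inverse_kinematics(position, orientation): joint angles nearest the present ones, or None.
- read_camera(name): name is "side" or "top"; returns the picture (400x640x3 uint8, red, green, blue); there is no depth.
- camera_info(name): a dict with "intrinsics" (3x3 intrinsics, pixels), "dist" ([k1, k2, p1, p2, k3] as OpenCV has them; the pictures are not rectified), "T" (4x4, takes a point from camera to world coordinates). Camera axes: x right, y up, looking along -z (the intrinsics and any distortion apply to the point x, -y, -z); pixel columns grow to the right and rows downward; lengths in m; the calibration is good to about 2 mm. A picture is of the moment at which its call begins. camera_info takes no time and is no camera call.
A pose or a line that the arm cannot do raises MotionError and nothing moves.
- job_done(): hands the job in; it is judged then, once.
Readings, each from a call of its own:
- get_time(): time.
- get_joint_pos(): joint angles.
- get_qvel(): joint speeds.
- get_effort(): joint torques, N m.
- get_tcp_pos(): TCP position.
- get_ee_rot(): TCP orientation.
- get_ft_force(): force on the tool from outside, world axes, zero at the start.
- get_ft_torque(): the same for the moment, N m.
- get_grip_width(): opening from 0.0 (shut) to 1.0 (fully open).
- get_finger_force(): force on a finger pad.
Only numpy, scipy, OpenCV 4.12 (cv2) and the standard library are available. Lean on these libraries where they do the work, as an engineer would, in place of code of your own. Each camera call takes 0.05 s, during which the arm holds its last target. There are 200 camera calls.

TASK

Pull the red plastic transit cap off the squared arbor that stands up from the clock movement and send it down the tin chute into the crate. Then take the brass wheel by its square hub, turn it until its square bore matches the arbor, slide it down and press it against the bow spring until the spring is flat and the pin hole in the arbor stands clear above the hub. Finish while still holding the wheel pressed down, ready for the taper pin to go in, and leave the other things on the bench undisturbed.

Things in the scene. Friction and masses are not known exactly. Their poses are not given: they have to be found in the camera images.
- cap_mid (a point): centre of the red plastic cap: 20 x 20 mm, 32 mm tall, closed on top, 13 mm square bore 27 mm deep from below, 15 g. At the start it is pushed over the top of the arbor, its sides parallel to the arbor's, and grips it; a straight upward pull of about 5 N draws it off. x and y run square to its flat sides, z up.
- arbor_top (a point): centre of the top face of the fixed, vertical steel arbor, 128 mm above the bench. It rises 58 mm from the movement's top plate and is 12 mm square, the last 4 mm tapering to 8 mm square. x and y run square to its flat sides, z up. A dark 5 mm pin hole crosses it 9.4 mm below its top.
- movement: clock movement, a brass two-plate frame 150 x 170 mm (x by y), 70 mm high, fixed on oak blocks; the arbor rises from the middle of its top plate. Origin at bench level on the arbor's axis. On the plate: four nuts 6 mm high near the corners and a round stud 18 mm high, 61 mm from the arbor along +y.
- bow (a joint): bow spring at the foot of the arbor: a blued washer, 32 mm across, 4 mm thick, on two leaves. Value: how far it is pressed down, in m. 0 free (top face 46 mm below the arbor's top), 0.008 flat on the plate (54 mm below). Pushes back with 5 N at first, 12 N when flat. With the wheel on it and the spring flat, the hub's top is 14 mm below the arbor's top.
- wheel_mid (a point): point on the axis of the brass wheel, 20 mm above its underside. Wheel 81 mm across, rim 8 mm thick, 4 spokes; square hub 26 x 26 mm, 40 mm tall from the underside, 13.4 mm square bore right through; about 0.3 kg. Lies flat, hub up, z up; x and y square to the flats of hub and bore. Fits at any quarter turn. Grip the hub's upper part (30 mm above the underside): lower, the fingertips meet the spokes.
- chute_drop (a point): middle of the tin chute's floor near its upper end, 202 mm above the bench. Smooth open channel 130 mm wide, side walls 30 mm high, sloping down at 32 degrees along this point's -y; its upper end is 54 mm off along +y, the floor there 34 mm higher. A thing let go some 60 mm above this point slides into the crate.
- crate_floor (a point): centre of the inner floor of the low wooden crate at the foot of the chute, 244 x 204 mm inside (x by y), walls 72 mm high above this floor; fixed to the chute, 265 mm from the drop point along -y. x, y along the sides, z up.
- dial: white porcelain dial disc, 96 mm across, 5 mm thick, lying flat on the bench; origin at the centre of its underside. Not to be disturbed.
- bob: brass pendulum bob, a plain lens without hub or hole, 72 mm across, 18 mm high, lying flat; origin at the centre of its underside. Not to be disturbed.
- finial: turned walnut finial, 42 mm across at the foot, 92 mm tall, standing upright beyond the movement to the left; origin at the centre of its underside. Not to be disturbed.
- clock_hand: blued steel clock hand, about 118 mm long, 22 mm wide at its boss, 4 mm thick, lying on the bench between robot and movement; origin under its boss, x along the blade. Not to be disturbed.
- screwdriver: screwdriver, 170 mm long, lying on the bench near the robot; its x runs from handle to tip. Not to be disturbed.
- oil: small amber oil bottle, 32 mm across, 85 mm tall, standing beyond the movement to the right; origin at the centre of its underside. Not to be disturbed.

How it is judged:
By the outcome, as a careful person would: the job done as asked, in the order asked, and still so for the second after the job is handed in, while the arm keeps its last pose, push and grip.
It also fails if it takes over 51 s, if anything falls off the work surface, if the arm or the gripper's body presses on something with over 40 N, if the wrist force passes 120 N, or if a joint passes its speed limit or range.

## Working session

There is one attempt and no reset: what is moved stays moved. The work goes in short steps, each a Python script; the robot and the scene stay as the last script left them, time stands still between calls to the robot, and variables do not carry over. Pictures are saved under pics/ and viewed, at most 13 in all, crops included, and the job is handed in when it is done.

```bash
mkdir -p pics; ls; python3 - <<'E'
from station import *
import cv2,numpy as np
np.set_printoptions(precision=4,suppress=True)
for n in("side","top"):
    im=read_camera(n); cv2.imwrite(f"pics/{n}0.png",im[:,:,::-1]); i=camera_info(n)
    print(n,i["intrinsics"],i["dist"],i["T"])
print(get_time(),get_tcp_pos(),get_ee_rot(),get_ft_force())
E
```

```text
pics
side [[381.8553   0.     319.4043]
 [  0.     381.8553 195.8359]
 [  0.       0.       1.    ]] [-0.0508  0.      0.      0.      0.    ] [[-0.8875  0.2986 -0.3508  0.1689]
 [-0.4605 -0.6006  0.6537  0.5843]
 [-0.0155  0.7417  0.6705  0.8341]
 [ 0.      0.      0.      1.    ]]
top [[369.6799   0.     315.5358]
 [  0.     369.6799 197.0731]
 [  0.       0.       1.    ]] [0.0143 0.     0.     0.     0.    ] [[-0.0235  0.9919 -0.1248  0.399 ]
 [-0.9997 -0.0222  0.0119 -0.0834]
 [ 0.009   0.1251  0.9921  1.3218]
 [ 0.      0.      0.      1.    ]]
0.1 [ 0.2046 -0.59    0.222 ] [-0.0007  0.9861  0.1661 -0.0001] [-0.6086  0.5965  0.3913]
```

```bash
python3 -c "
import cv2
for n in('side','top'):
    print(cv2.imread(f'pics/{n}0.png').shape)"
```

```text
(400, 640, 3)
(400, 640, 3)
```

View pics/side0.png

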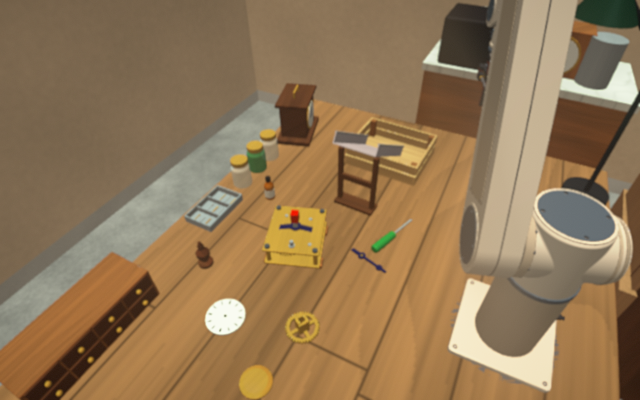

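View pics/top0.png

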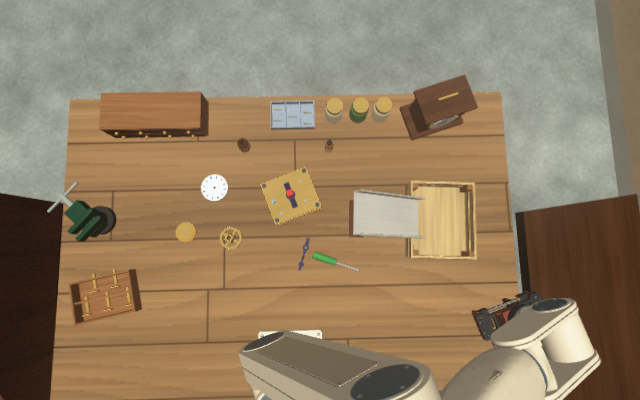

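The side view shows the cap at (295,214), the wheel at (302,327) and the chute around (370,145). In the top view the cap is at (290,193), the wheel at (230,238), the chute at about (353–422, 192–237) and the crate at (443,220). Next I'll write the helpers, measure, and make a close-up montage.

```bash
cat > h.py <<'E'
from station import *
import cv2,numpy as np
np.set_printoptions(precision=4,suppress=True)
def ray(n,uv):
    i=camera_info(n);T=np.array(i["T"])
    p=cv2.undistortPoints(np.array(uv,float).reshape(-1,1,2),np.array(i["intrinsics"]),np.array(i["dist"])).reshape(-1,2)
    d=np.c_[p[:,0],-p[:,1],-np.ones(len(p))]@T[:3,:3].T
    return T[:3,3],d/np.linalg.norm(d,axis=1)[:,None]
def plane(n,uv,z):
    o,d=ray(n,uv); return o+d*((z-o[2])/d[:,2])[:,None]
def tri(us,ut):
    o1,d1=ray("side",us);o2,d2=ray("top",ut);d1=d1[0];d2=d2[0]
    s=np.linalg.lstsq(np.c_[d1,-d2],o2-o1,rcond=None)[0]
    a=o1+s[0]*d1;b=o2+s[1]*d2
    return (a+b)/2,np.linalg.norm(a-b)
def proj(n,P):
    i=camera_info(n);T=np.array(i["T"]);c=(np.atleast_2d(P)-T[:3,3])@T[:3,:3]
    c=c*[1,-1,-1]
    return cv2.projectPoints(c,np.zeros(3),np.zeros(3),np.array(i["intrinsics"]),np.array(i["dist"]))[0].reshape(-1,2)
def crop(im,c,w,h,k): # centre, half sizes, scale
    return cv2.resize(im[c[1]-h:c[1]+h,c[0]-w:c[0]+w],None,fx=k,fy=k,interpolation=cv2.INTER_CUBIC)
E
python3 - <<'E'
from h import *
S=cv2.imread("pics/side0.png");T=cv2.imread("pics/top0.png")
def cen(im,m,box):
    x0,y0,x1,y1=box;mm=np.zeros(m.shape,np.uint8);mm[y0:y1,x0:x1]=m[y0:y1,x0:x1]
    M=cv2.moments(mm,True);return np.array([M["m10"],M["m01"]])/M["m00"],M["m00"]
def red(im):
    b,g,r=[im[:,:,k].astype(int) for k in range(3)];return ((r>120)&(g<70)&(b<70)).astype(np.uint8)
a,na=cen(S,red(S),(280,200,310,235));b,nb=cen(T,red(T),(275,180,305,205))
print("cap",a,na,b,nb,tri(a,b))
print("cap top-view at .133",plane("top",[b],.128))
print("wheel rough",tri([302,327],[230.5,238]),plane("top",[[230.5,238]],.008))
print("chute corners tri? top: ",plane("top",[[353,192],[351,236]],.24))
m=np.vstack([np.hstack([crop(S,(295,222),25,19,8),crop(T,(290,194),25,19,8)]),np.hstack([crop(S,(302,327),25,18,8),crop(T,(231,238),25,18,8)])])
cv2.imwrite("pics/m1.png",m)
c=np.vstack([np.hstack([crop(S,(385,150),50,40,4),crop(T,(395,215),50,40,4)])])
cv2.imwrite("pics/m2.png",c);print(m.shape,c.shape)
E
```

```text
cap [294.2041 214.2857] 49.0 [289.5714 193.5714] 7.0 (array([ 0.5641, -0.0127,  0.1259]), np.float64(0.0027838356171546543))
cap top-view at .133 [[ 0.5626 -0.0135  0.128 ]]
wheel rough (array([0.4262, 0.2043, 0.0062]), np.float64(0.0009279617464816564)) [[0.4257 0.2037 0.008 ]]
chute corners tri? top:  [[ 0.5477 -0.2075  0.24  ]
 [ 0.4185 -0.197   0.24  ]]
(592, 800, 3) (320, 800, 3)
```

View pics/m1.png

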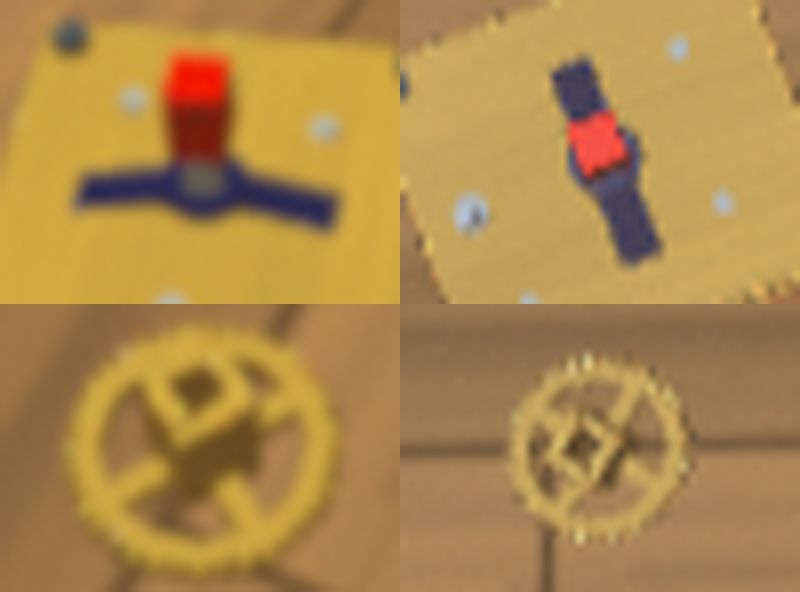

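View pics/m2.png

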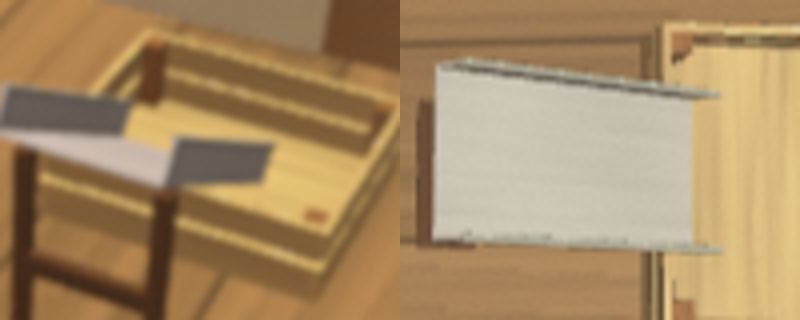

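m1, top right: the cap's top-face corners are at crop (570,125), (613,112), (630,158), (588,175). Bottom: the wheel's hub top is a diamond, with its side-view corners near crop (145,375), (210,335), (250,395), (180,445). m2 shows the chute's upper wall corners at side crop (5,87) and (175,137), and at top crop (437,63) and (435,241). Next I'll refine these with masks.

```bash
python3 - <<'E'
from h import *
S=cv2.imread("pics/side0.png");T=cv2.imread("pics/top0.png")
def quad(P): # edges & yaw mod 90, centre
    e=np.roll(P,-1,0)-P; L=np.hypot(e[:,0],e[:,1]); a=np.degrees(np.arctan2(e[:,1],e[:,0]))
    y=np.degrees(np.angle((L*np.exp(4j*np.radians(a))).sum()))/4
    return "c",P.mean(0),"L",L*1e3,"yaw",y,"each",(a%90)
def region(im,mask,n,z,box,k=8):
    x0,y0,x1,y1=box;u=cv2.resize(im[y0:y1,x0:x1],None,fx=k,fy=k,interpolation=cv2.INTER_CUBIC)
    m=mask(u).astype(np.uint8);cs=cv2.findContours(m,cv2.RETR_EXTERNAL,cv2.CHAIN_APPROX_NONE)[0]
    c=max(cs,key=cv2.contourArea).reshape(-1,2)
    px=(c+.5)/k-.5+[x0,y0]
    P=plane(n,px,z)
    M=cv2.minAreaRect((P[:,:2]*1e4).astype(np.float32))
    return P,np.array(M[0])/1e4,np.array(M[1])/10,M[2]
f=lambda u:[u[:,:,i].astype(int) for i in (2,1,0)]
print("cap top side",region(S,lambda u:(f(u)[0]>190)&(f(u)[1]<90),"side",.133,(280,200,310,235))[1:])
print("cap top top ",region(T,lambda u:(f(u)[0]>175)&(f(u)[1]<125),"top",.133,(275,180,305,205))[1:])
P,*r=region(T,lambda u:(f(u)[0]-f(u)[2]>65)&(f(u)[1]>110),"top",.07,(245,155,335,235));print("plate top",r)
P,*r=region(S,lambda u:(f(u)[0]-f(u)[2]>110)&(f(u)[1]>130),"side",.07,(255,195,340,275));print("plate side",r)
def ell(im,n,box,mask):
    P,*r=region(im,mask,n,.008,box); E=cv2.fitEllipse((P[:,:2]*1e4).astype(np.float32));return np.array(E[0])/1e4,np.array(E[1])/10
print("wheel top",ell(T,"top",(212,218,252,258),lambda u:f(u)[1]*1.0-f(u)[2]>43))
print("wheel side",ell(S,"side",(280,307,324,349),lambda u:f(u)[1]*1.0-f(u)[2]>60))
q=np.array([(145,375-296),(210,335-296),(250,395-296),(180,445-296)])/8+[277,309]-.5+.0625
print("hub side",quad(plane("side",q,.04)))
q=np.array([(583-400,408-296),(628-400,445-296),(590-400,487-296),(548-400,450-296)])/8+[206,220]-.5+.0625
print("hub top",quad(plane("top",q,.04)))
# bow leaves axis ends, top view
q=np.array([(575,75),(642,247)])-[400,0];q=q/8+[265,175]-.44;p=plane("top",q,.075);d=p[1]-p[0];print("bow",np.degrees(np.arctan2(d[1],d[0])),p.mean(0))
cs=[tri([336.25-.4,131.75-.4],[354.25-.4,190.75-.4]),tri([378.75-.4,144.25-.4],[353.75-.4,235.25-.4])]
print("chute",cs,np.linalg.norm(cs[0][0]-cs[1][0]))
# crate outer top rim corners (top image)
print("stud", tri(np.array([170,300])/8+[270,203]-.4,np.array([130,305])/8+[265,175]-.4))
E
```

```text
cap top side (array([ 0.5647, -0.0119]), array([19.2154, 20.3904]), 19.492982864379883)
cap top top  (array([ 0.5658, -0.0121]), array([22.5242, 21.9892]), 16.614063262939453)
plate top [array([ 0.5691, -0.0091]), array([310.6758, 275.3359]), 88.77333068847656]
plate side [array([0.558 , 0.0023]), array([159.1524, 212.0881]), 20.013370513916016]
wheel top (array([0.4238, 0.2051]), array([79.6069, 92.1289]))
wheel side (array([0.4272, 0.2034]), array([81.3036, 81.8976]))
hub side ('c', array([0.4266, 0.2055, 0.04  ]), 'L', array([22.3237, 22.7863, 24.8405, 24.5889]), 'yaw', np.float64(-29.655292334774916), 'each', array([62.3233, 59.3306, 65.9243, 53.7694]))
hub top ('c', array([0.4235, 0.2019, 0.04  ]), 'L', array([25.3002, 23.8179, 24.2617, 23.0232]), 'yaw', np.float64(-41.19638811558564), 'each', array([49.9293, 47.3126, 48.111 , 49.8381]))
bow -159.8183546902693 [ 0.5661 -0.0138  0.075 ]
chute [(array([ 0.5439, -0.2074,  0.276 ]), np.float64(0.007633534802713302)), (array([ 0.4187, -0.2005,  0.2774]), np.float64(0.00468658992302842))] 0.12540748668901172
stud (array([0.5257, 0.0304, 0.085 ]), np.float64(0.0480155751000531))
```

The cap is at (0.565, -0.012) with yaw about 20°, matching the bow and the plate. The wheel is at about (0.426, 0.204). The chute's upper wall mid is near (0.48, -0.204). I'll take the cap now and zoom on the wheel meanwhile.

```bash
cat >> h.py <<'E'
def down(deg): a=np.radians(deg)/2; return [0,np.cos(a),np.sin(a),0]
def st(*a): print(*a,"t",round(get_time(),2),"tcp",np.array(get_tcp_pos()),"F",np.array(get_ft_force()),"w",round(get_grip_width()*88,1),"ff",round(float(np.max(get_finger_force())),1))
E
python3 - <<'E'
from h import *
S=cv2.imread("pics/side0.png");T=cv2.imread("pics/top0.png")
cv2.imwrite("pics/w.png",np.hstack([crop(S,(302,325),20,20,20),crop(T,(231,238),20,20,20)])[:600])
print(np.hstack([plane("top",[[354.25-.4,190.75-.4],[353.75-.4,235-.4]],.261)]))
p=np.array(get_tcp_pos())
movel([p[0],p[1],.40],v=.3)
command_gripper(.6)
move_pose([.565,-.012,.22],down(110)); st("above")
print(get_joint_pos())
movel([.565,-.012,.101],v=.12); st("at")
for n in("side","top"): cv2.imwrite(f"pics/{n}1.png",read_camera(n)[:,:,::-1])
E
```

```text
[[ 0.5496 -0.2077  0.261 ]
 [ 0.422  -0.2016  0.261 ]]
above t 4.06 tcp [ 0.5652 -0.0128  0.2202] F [ 0.9284 -0.0098  0.5256] w 52.9 ff 0.0
[-0.0435  0.3389  1.7661 -0.0002  1.0361 -0.3913]
at t 5.2 tcp [ 0.5656 -0.012   0.1017] F [0.118  0.7702 0.4317] w 52.5 ff 0.0
```

View pics/w.png

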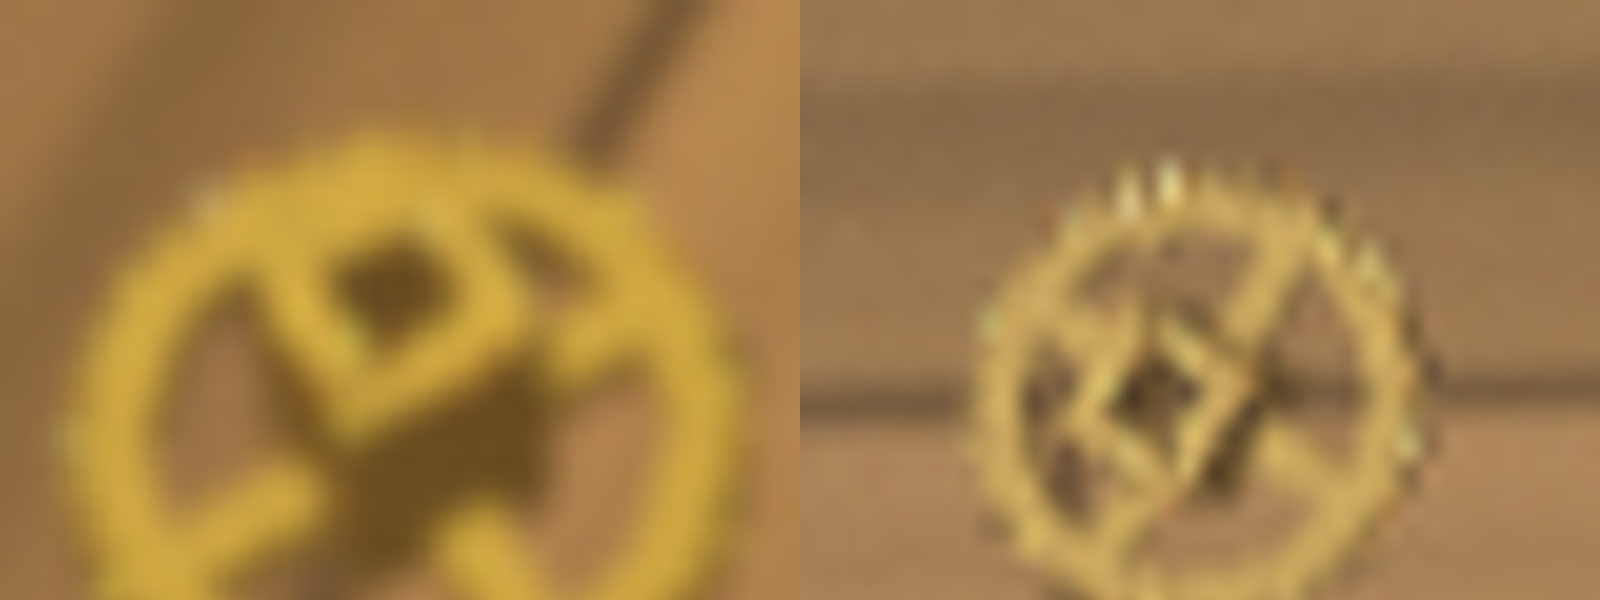

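View pics/side1.png

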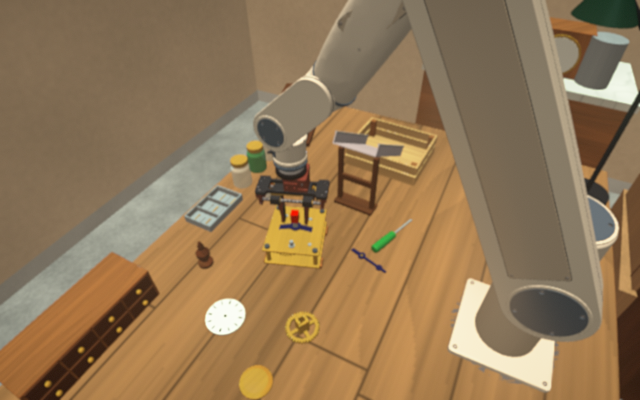

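The w.png crop (larger than I meant; I'll keep later ones under 800 px) shows the hub flats parallel to the spokes. The spoke line runs from crop (1120,550) to (1290,225), which gives a wheel yaw of about 61.5° and agrees with the side view's 60°. side1 shows the fingers straddling the red cap at (295,215). Now grip, pull and drop.

```bash
python3 - <<'E'
from h import *
command_gripper(0.0); st("grip")
p=np.array(get_tcp_pos())
movel([p[0],p[1],.135],v=.08); st("pull")
movel([p[0],p[1],.30],v=.25); st("up")
if get_grip_width()*88>15:
    move_pose([.484,-.250,.30],down(87))
    movel([.484,-.250,.247],v=.15); st("chute")
    cv2.imwrite("pics/s2.png",read_camera("side")[90:290,190:450,::-1])
E
```

```text
grip t 5.91 tcp [ 0.5659 -0.0118  0.1012] F [ 3.7308  2.0522 -0.9928] w 20.1 ff 30.0
pull t 6.48 tcp [ 0.5653 -0.0119  0.1349] F [ 0.1977 -0.0237  0.818 ] w 19.9 ff 30.0
up t 7.29 tcp [ 0.5649 -0.0118  0.2984] F [-0.336  -0.5135 -1.0952] w 19.6 ff 30.0
chute t 8.78 tcp [ 0.4846 -0.2493  0.2472] F [ 0.4277 -0.5632 -0.2938] w 19.9 ff 30.0
```

View pics/s2.png

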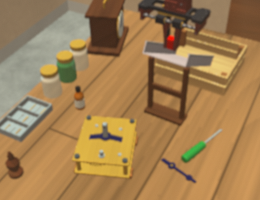

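s2 shows the arbor bare at crop (105,125) and the cap held over the chute at crop (172,40). Release it.

```bash
python3 - <<'E'
from h import *
command_gripper(0.55); st("rel")
movel([.484,-.250,.32],v=.25)
move_pose([.426,.204,.20],down(61.5+90)); st("above wheel"); print(get_joint_pos())
S=read_camera("side")[:,:,::-1];T=read_camera("top")[:,:,::-1]
for n,im in(("s",S),("t",T)):
    b,g,r=[im[:,:,k].astype(int) for k in range(3)];m=(r>100)&(g<70)&(b<70);y,x=np.nonzero(m)
    k=(x>(320 if n=="s" else 340))&(x<480)&(y<270);print(n,k.sum(),x[k].mean() if k.any() else 0,y[k].mean() if k.any() else 0)
cv2.imwrite("pics/s3.png",np.vstack([crop(S,(380,145),80,45,4),crop(S,(302,310),80,45,4)]))
E
```

```text
rel t 9.47 tcp [ 0.484 -0.25   0.247] F [-0.3466 -0.2494  0.329 ] w 48.2 ff 0.0
above wheel t 11.63 tcp [0.4265 0.2036 0.2001] F [-0.5086 -0.3097 -0.6826] w 48.5 ff 0.0
[ 0.4202  0.2307  1.9774 -0.0002  0.9331 -0.6519]
s 129 352.27906976744185 202.15503875968992
t 35 442.0 191.2
```

View pics/s3.png

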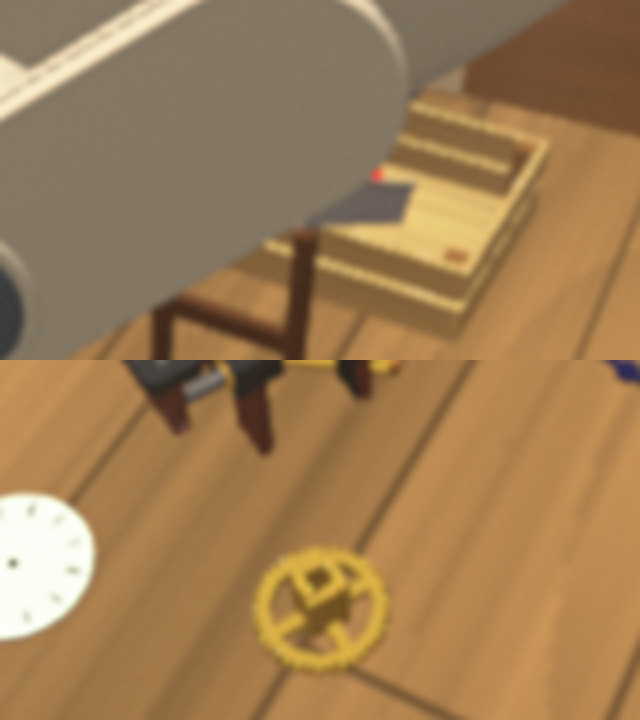

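s3 shows the red cap beyond the chute's end at side crop (375,175). The top camera has it at (442,191), inside the crate. The wheel at crop (320,605) hasn't moved. Now I'll grip the wheel.

```bash
python3 - <<'E'
from h import *
movel([.426,.204,.05],v=.25)
hit=movel([.426,.204,.0115],v=.08,until_force=8); st("down",hit)
command_gripper(0.0); st("grip")
p=np.array(get_tcp_pos())
movel([p[0],p[1],.10],v=.12); st("lift")
cv2.imwrite("pics/s4.png",np.hstack([crop(read_camera("side")[:,:,::-1],(300,310),50,50,8),crop(read_camera("top")[:,:,::-1],(231,232),50,50,8)])[:600])
T=read_camera("top");print(T[225:245,210:250].shape)
i=cv2.imread("pics/s4.png");cv2.imwrite("pics/s4.png",cv2.resize(i,(800,400)))
E
```

```text
down False t 13.12 tcp [0.4261 0.2041 0.0116] F [ 0.515   0.4246 -0.7766] w 48.5 ff 0.0
grip t 13.59 tcp [0.4263 0.2042 0.0118] F [-0.7193 -0.3708  4.0762] w 26.5 ff 29.5
lift t 14.48 tcp [0.4258 0.2039 0.0995] F [-0.2429  0.085  -1.9063] w 26.1 ff 29.5
(20, 40, 3)
```

View pics/s4.png

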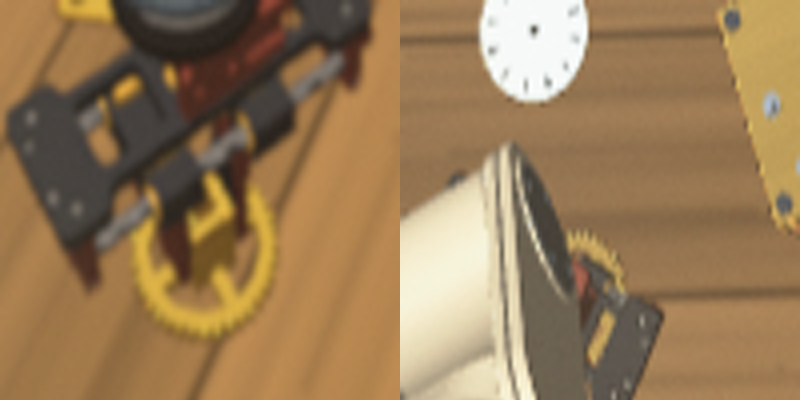

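s4 shows the wheel held level, with the hub flat between the pads (width 26.1 mm). The rim's visible arc is around side crop (205,260). I'll measure the wheel's offset from the tool along the pads by fitting a circle to that arc.

```bash
python3 - <<'E'
from h import *
from scipy.optimize import least_squares
S=read_camera("side")[:,:,::-1]; t=np.array(get_tcp_pos()); zt=t[2]-.0115+.008
k=8
def arc(im,c,z,c0):
    x0,y0=c[0]-25,c[1]-25;u=cv2.resize(im[y0:y0+50,x0:x0+50],None,fx=k,fy=k,interpolation=cv2.INTER_CUBIC).astype(int)
    m=((u[:,:,1]-u[:,:,0]>60)).astype(np.uint8)
    cs=cv2.findContours(m,cv2.RETR_EXTERNAL,cv2.CHAIN_APPROX_NONE)[0]
    q=np.vstack([a.reshape(-1,2) for a in cs]);P=plane("side",(q+.5)/k-.5+[x0,y0],z)[:,:2]
    P=P[abs(np.hypot(*(P-c0).T)-.0405)<.005]
    f=least_squares(lambda p:np.hypot(P[:,0]-p[0],P[:,1]-p[1])-.0405,c0,loss="soft_l1",f_scale=.001)
    r=np.hypot(P[:,0]-f.x[0],P[:,1]-f.x[1]); 
    g=least_squares(lambda p:np.hypot(P[:,0]-p[0],P[:,1]-p[1])-p[2],[*c0,.04],loss="soft_l1",f_scale=.001)
    return f.x,len(P),(r-.0405).std(),g.x
c=np.round(proj("side",[[t[0],t[1],zt]])[0]).astype(int);print(c)
d=np.array([.879,-.477]);e=np.array([.477,.879])
a=arc(S,c,zt,t[:2]);print("now",a,"along pads",(a[0]-t[:2])@d,"closing",(a[0]-t[:2])@e)
S0=cv2.imread("pics/side0.png");b=arc(S0,(302,327),.008,np.array([.4262,.2042]));print("init",b)
E
```

```text
[301 306]
now (array([0.4256, 0.2031]), 672, np.float64(0.001436350927515588), array([0.4255, 0.2033, 0.0403])) along pads 0.00019407920498746168 closing -0.0007981102786372677
init (array([0.4272, 0.2034]), 781, np.float64(0.0005275654336115795), array([0.4272, 0.2034, 0.0408]))
```

The offset along the pads is below about 1 mm, well inside the 2.7 mm capture of the taper. Next: carry the wheel over the arbor and lower it with a force guard.

```bash
python3 - <<'E'
from h import *
p=np.array(get_tcp_pos()); movel([p[0],p[1],.20],v=.25)
x,y=.565,-.0113
move_pose([x,y,.20],down(110)); st("above")
movel([x,y,.150],v=.12)
hit=movel([x,y,.098],v=.05,until_force=7); st("lower",hit)
cv2.imwrite("pics/s5.png",np.hstack([crop(read_camera("side")[:,:,::-1],(295,215),25,25,8),crop(read_camera("top")[:,:,::-1],(290,195),25,25,8)]))
E
```

```text
above t 16.24 tcp [ 0.564  -0.0105  0.199 ] F [-0.0219 -0.1655 -3.5676] w 26.2 ff 29.5
lower False t 18.0 tcp [ 0.5655 -0.0112  0.098 ] F [ 5.8     1.765  -6.4073] w 25.9 ff 29.3
```

View pics/s5.png

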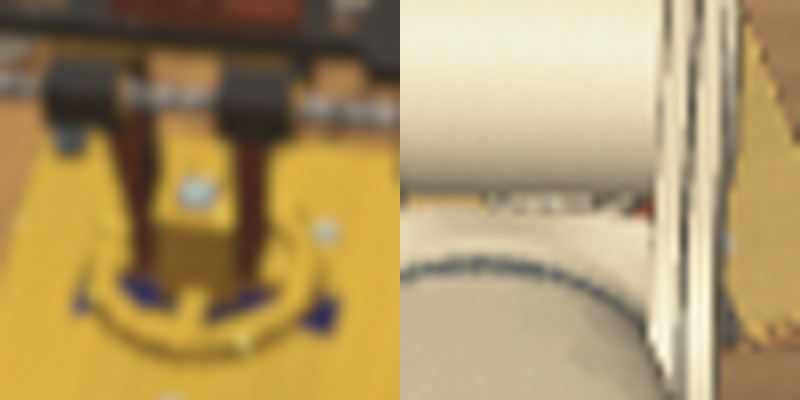

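s5 shows the wheel threaded on the arbor, whose tip shows above the hub at crop (200,195), with the rim just above the bow. There is a sideways bias of about 6 N along the closing axis. I'll relieve that, then press down.

```bash
python3 - <<'E'
from h import *
x,y=.5660,-.0109
movel([x,y,.098],v=.05); st("relieve")
movel([x,y,.0945],v=.03); st("near")
for z in (.0905,.0865,.0855,.0848):
    movel([x,y,z],v=.03); st("cmd %.4f"%z)
E
```

```text
relieve t 18.35 tcp [ 0.5656 -0.0112  0.098 ] F [ 2.0413 -1.2254 -2.7302] w 26.6 ff 29.3
near t 18.62 tcp [ 0.5655 -0.0111  0.0941] F [ 1.7998 -2.1538 -4.5132] w 26.1 ff 29.3
cmd 0.0905 t 18.9 tcp [ 0.5658 -0.011   0.0907] F [-1.4352 -4.6074  4.0091] w 26.2 ff 29.3
cmd 0.0865 t 19.18 tcp [ 0.5659 -0.011   0.0869] F [-2.2556 -3.6323  6.7328] w 26.5 ff 29.3
cmd 0.0855 t 19.43 tcp [ 0.566  -0.011   0.0861] F [-3.8652 -2.7657  7.5681] w 26.3 ff 29.3
cmd 0.0848 t 19.68 tcp [ 0.566  -0.011   0.0858] F [-4.7004 -4.1324 11.0832] w 26.6 ff 29.3
```

```bash
python3 - <<'E'
from h import *
x,y=.5656,-.0110
for z in (.0846,.0840,.0834):
    movel([x,y,z],v=.03); st("cmd %.4f"%z)
    F=np.array(get_ft_force())
    if F[2]>20: break
wait(.5); st("hold")
S=read_camera("side")[:,:,::-1];cv2.imwrite("pics/s6.png",crop(S,(295,220),30,25,12))
E
```

```text
cmd 0.0846 t 19.93 tcp [ 0.566  -0.011   0.0858] F [-3.6517 -2.6549 12.81  ] w 26.0 ff 29.3
cmd 0.0840 t 20.18 tcp [ 0.566  -0.0111  0.0857] F [-4.6498 -2.6434 18.1043] w 26.1 ff 29.5
cmd 0.0834 t 20.43 tcp [ 0.566  -0.0111  0.0857] F [-6.5019 -2.5457 23.5629] w 26.7 ff 29.5
hold t 20.93 tcp [ 0.566  -0.0111  0.0857] F [-6.8545 -2.5875 22.5423] w 26.1 ff 29.5
```

View pics/s6.png

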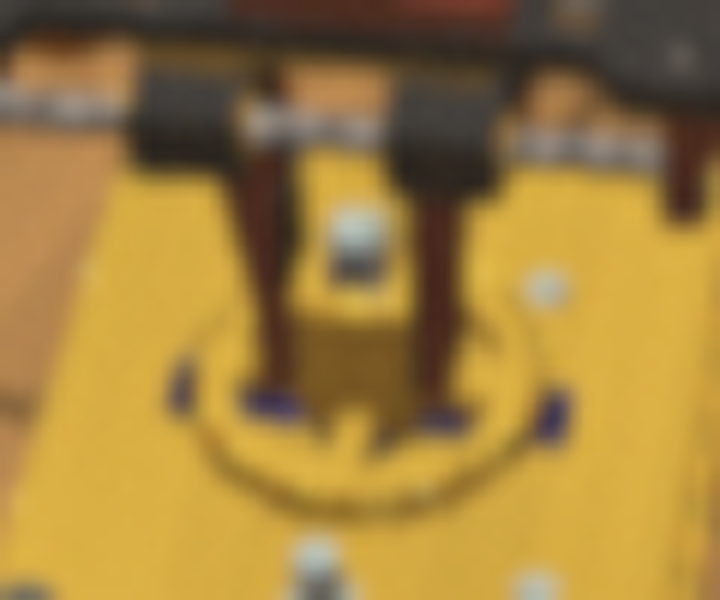

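The wheel is seated: the tool stops hard at z = 0.0857 against an expected 0.0855, with about 25 N of push, and it stays steady. s6 shows the dark pin hole clear above the hub at crop (358,268). I'll hand in while still pressing.

```bash
python3 - <<'E'
from h import *
st("final"); print(job_done())
E
```

```text
final t 20.98 tcp [ 0.5661 -0.0111  0.0857] F [-6.5561 -4.3882 22.8052] w 26.5 ff 29.5
the job is handed in; nothing more can be done
None
```

I handed the job in at 21 s: the red cap is in the crate, and the wheel is on the arbor, held pressed with the bow spring flat and the pin hole clear above the hub; nothing else was touched as far as I could see.

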